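# Hold a laboratory handpiece pressed in the V rests of a run-out gauge

## Task

The handpiece with the blue ring is due for its spindle run-out check: draw it out of its leaning cup on the handpiece stand and lay it in the two V rests of the run-out gauge, with its steel test pin lying on the gauge's contact point. Gently press the barrel down so that it bears along both faces of the Vs and the dial is deflected, and finish while still gripping it and holding it pressed there, because a technician will now turn the spindle and read the dial. Leave the handpiece with the red ring in the stand and the block of burs and the plaster model beside the gauge where they are.

Things in the scene. Friction and masses are not known exactly. Their poses are not given: they have to be found in the camera images.
- handpiece: handpiece with the blue ring, 168 mm, about 0.16 kg. Origin on its axis, mid-barrel; its +x runs along the axis to the rear (blue ring), -x to the nose. Along x in mm: barrel, a plain cylinder 22 in diameter, -50 to +50 (dark grooved grip -28 to +28); nose cone to -68; steel test pin 6 in diameter to -96; ring and black cap, 20 in diameter, to +72. It starts in either cup, nose down
- test_pin (a point): point on the handpiece's axis in the middle of its test pin, 82 mm from the handpiece's origin towards the nose; axes as the handpiece
- handpiece_red: a second handpiece with a red ring, same size and frame; it stands in the other cup and stays there
- stand: black handpiece stand, fixed; origin on the bench, z up. Base 118 x 120 x 10 mm. Two grey round cups at y = +35 and -35 mm lean 45 degrees, mouth up and towards its +x; 33 mm outside, 27 inside, 76 deep. They hide a handpiece from its nose tip to 20 mm short of its origin, so it must be drawn out 80 mm along its axis. A narrow wire rest props each barrel from below, 34 mm behind its origin
- cup_left (a point): where the origin of a handpiece stored in the stand's +y cup lies: x 10, y 35, z 93.5 mm of the stand; axes as the stand. Between cup mouth (20 mm towards the nose) and wire rest (28 mm towards the rear; 14 mm wide, so fingers on the barrel's sides pass it) the barrel can be gripped across its sides
- cup_right (a point): the same for the -y cup (y = -35 mm). The two stored handpieces lie parallel, 70 mm apart
- gauge: run-out gauge, fixed; origin on the bench midway between its two V rests, z up. Blue-grey base 70 mm in x, y from -116 to +56, 14 high. Two steel 90-degree V rests at y = +38 and -38, each 14 long in y, 48 wide in x, 94 high, open upwards, mouth 40 wide; the 62 mm between them are free down to the base. At y = -82 an upright dial gauge, 43 across, its white face with red needle to -x
- seat (a point): where the handpiece's origin comes when seated with its pin's middle on the contact point: 90 mm above the bench, midway between the V rests; axes as the gauge. The seated handpiece lies along y: rear end to +y, nose and pin to -y over the dial gauge
- contact_point (a point): top of the dial gauge's upright plunger, a flat steel disc 10 mm across, 82 mm to the gauge's -y of the seat; 90 mm above the bench when free
- plunger (a joint): travel of the plunger in m: 0 free (up), 0.005 at its lower stop, 0.0025 to 0.003 when the handpiece is fully seated; spring force about 0.5 N at first, 0.9 N when seated. The needle turns with it
- vee_front: the faces of both V rests on the gauge's -x side (the side the dial looks to); origin and axes as the gauge
- vee_back: the faces of both V rests on the gauge's +x side; origin and axes as the gauge
- model_3: yellowish plaster model of one jaw, 48 x 62 x 34 mm, origin under its centre; bystander
- bur_block: block with burs standing in it, 34 x 74 x 46 mm, origin under its centre; bystander

How it is judged:
On the way:
1. the blue-ringed handpiece is drawn clear of the stand and carried by the fingers alone (contact force between the fingers and handpiece above 2 N and contact force between handpiece and stand below 0.05 N and contact force between handpiece and gauge below 0.05 N and distance of handpiece from where it was at the start of the episode above 0.075 m and height (world z) of test_pin above 0.07 m), for 0.2 s.
At the end, for the whole second after the job is handed in: Fingers hold the blue-ringed handpiece (over 2 N) and press it on the Vs: over 2 N on the front faces and over 2 N on the back ones; axis along the Vs within 2.3 degrees, height within +2/-3 mm of seated, pin's middle within 12 mm of the contact point, plunger in by over 1.5 mm, at rest (contact force between the fingers and handpiece above 2 N and contact force between handpiece and vee_front above 2 N and contact force between handpiece and vee_back above 2 N and angle between the x axis of handpiece and the y axis of gauge, either way round below 0.04 rad and z of handpiece in the frame of seat between -0.003 and 0.002 m and horizontal distance between test_pin and contact_point below 0.012 m and value of joint plunger above 0.0015 m and linear speed of handpiece below 0.01 m/s); the arm keeps its last pose, push and grip.
It fails at once if the handpiece strikes or is pressed onto the gauge with more than 60 N (contact force between handpiece and gauge above 60 N).
It fails at once if the red-ringed handpiece is pulled out of its place (more than 20 mm) (distance of handpiece_red from where it was at the start of the episode above 0.02 m).
It fails at once if a bystander is pushed more than 30 mm (distance of any of model_3, bur_block from where it was at the start of the episode above 0.03 m).
It also fails if it takes over 38 s, if anything falls off the work surface, if the arm or the gripper's body presses on something with over 40 N, if the wrist force passes 120 N, or if a joint passes its speed limit or range.

## Robot

A 6-joint arm with a two-finger parallel gripper is mounted at the origin on a cart in front of the work surface, level with it; the furniture and walls round the work are solid. World frame = base frame: x ahead of the robot, y to its left, z up, the work surface at z = 0. Lengths are in m, angles in rad, forces in N, time in s.
With the tool pointing down it reaches from about 0.25 to 0.775 m from the base axis. Payload 4 kg.
Tool frame: the origin (TCP) lies midway between the tips of the shut fingers; the grasp point (between the pads) lies 19 mm behind it; z points along the fingers, y is the line along which they close (so a half turn about z gives the same grasp; the last joint's range is limited). The gripper opens to 94 mm and grips with 3 to 60 N. Pads are 16 mm wide; open, the fingers measure 119 mm over their backs; the gripper's body (75 mm by 177 mm) begins 78 mm behind the grasp point.
Start: joints at [1.236, 0.087, 1.371, -0, 1.684, -0.103], TCP at [0.126, 0.535, 0.206] pointing down, gripper open.
Joint ranges: [-3.1, 3.1], [-0.76, 2.03], [0.27, 2.55], [-1.08, 4.22], [0.17, 2.65], [-2.57, 2.57]. Speed limits (rad/s): [2.79, 2.79, 3.14, 3.14, 3.14, 3.14].

## Interface

Orientations are given as [roll, pitch, yaw] about the fixed x, y, z axes, in that order (R = Rz(yaw) Ry(pitch) Rx(roll)).
In Python, from bench import robot gives the robot as it stands.
- The arm moves only by the tool servo_tool, never from a script. Its argument "moves" is a list of rows, each a list of 5 numbers: the shift along the tool's x, y, z in units of 25 mm (1.0 is 25 mm), then the turn about the tool's z in units of 6 degrees (1.0 is 6 degrees), then the closure, from 0 (fully open) to 1 (shut). In form: [[dx, dy, dz, yaw, gripper], ...]. A call has 1 to 10 rows; each row is the pose to reach, as a shift and turn from the pose commanded when the call began, along the tool's axes at that moment; what a row does not reach only later rows make up. A row lasts 1/12 s, in which the tool goes at most 41.7 mm and 7.16 degrees, less where a joint would pass 70% of its speed; a pose out of reach is approached as far as the arm can. A call with a gripper value outside its range is refused whole. The fingers move at their own pace and stop on an object; the grip force is fixed at half the most. Time passes only in rows, so rows that repeat a pose let the fingers close. It gives the time, the measured TCP pose, the force, the opening and the grip force at its end, in the units of the state.
- robot.get_obs(): the state, without advancing time (a new reading comes with each control period).
- robot.snapshot(name): name is "scene" or "top"; returns a dict with "image" (420x560x3 uint8, blue, green, red), "fx", "fy", "cx", "cy" (pixels), "k1" (the pictures are not rectified: a ray, as slopes to the right and down, at radius r is drawn at 1 + k1 r^2 times it, then the intrinsics apply), "eye" and "orientation" of the camera in the world. Camera axes: x right, y down, z forward; pixel columns grow to the right and rows downward; lengths in m; the calibration is good to about 2 mm. A picture is of the moment at which its call begins. There is no depth.
- robot.close_job(): hands the job in; it is judged then, once.
The state is a dict: "time": time; "joint_positions": joint angles; "qvel": joint speeds; "joint_torque": joint torques, N m; "tool_pos": TCP position; "ee_rot": TCP orientation; "wrist_force": force on the tool from outside, world axes, zero at the start; "wrist_torque": the same for the moment, N m; "width": finger opening in m; "finger_force": force on a finger pad.
Only numpy, scipy, OpenCV 4.12 (cv2) and the standard library are available. Lean on these libraries where they do the work, as an engineer would, in place of code of your own. Each camera call takes 0.05 s, during which the arm holds its last target. There are 200 camera calls.

## Working session

There is one attempt and no reset: what is moved stays moved. The work goes in short steps, Python scripts to look and compute and a tool call to move; the robot and the scene stay as the last step left them, time stands still between calls to the robot, and variables do not carry over. Pictures are saved under pics/ and viewed, at most 10 in all, crops included, and the job is handed in when it is done.

Besides the shell and the picture viewer there is one more tool, called after "Call:" by a JSON object that holds its "op" and its "data", one argument or row to a line. servo_tool: Moves the arm, as the interface text tells. Its arguments: {"type":"object","properties":{"moves":{"type":"array"}},"required":["moves"]}

```bash
mkdir -p pics
python3 - <<'E'
from bench import robot
import cv2
for n in("scene","top"):
    s=robot.snapshot(n); cv2.imwrite(f"pics/{n}0.png",s["image"])
    print({k:v for k,v in s.items() if k!="image"})
print(robot.get_obs())
E
```

```text
{'fx': 449.07584177676364, 'fy': 449.07584177676364, 'cx': 284.7470489645572, 'cy': 209.4520173176385, 'k1': -0.11500285501968834, 'eye': array([0.231182  , 0.64854978, 0.61817391]), 'orientation': array([-2.24487127, -0.02264319, -2.62338361])}
{'fx': 534.3761465037978, 'fy': 534.3761465037978, 'cx': 282.20997872244044, 'cy': 206.45591528901465, 'k1': -0.15228927872308043, 'eye': array([0.32383319, 0.07864935, 1.20834526]), 'orientation': array([-2.93332467, -0.00508513, -1.5631495 ])}
{'time': 0.1, 'joint_positions': array([ 1.23589084e+00,  8.78843516e-02,  1.37205950e+00, -2.90413008e-05,
        1.68361205e+00, -1.03084996e-01]), 'qvel': array([ 0.00066825, -0.00104719, -0.003298  , -0.00063997,  0.0002037 ,
       -0.00029645]), 'joint_torque': array([ 2.40299691e-03, -3.41250658e+01, -3.03302944e+01,  7.20177381e-02,
        3.04009742e-02, -1.02795530e-04]), 'tool_pos': array([0.12620838, 0.53482521, 0.20444158]), 'ee_rot': array([-3.13963686e+00, -1.73313399e-04,  2.90976876e+00]), 'wrist_force': array([0.09002794, 0.53459411, 0.31054444]), 'wrist_torque': array([-0.01497614, -0.01002824,  0.04926976]), 'finger_force': 0.0, 'width': 0.09423559401512015}
```

View pics/scene0.png

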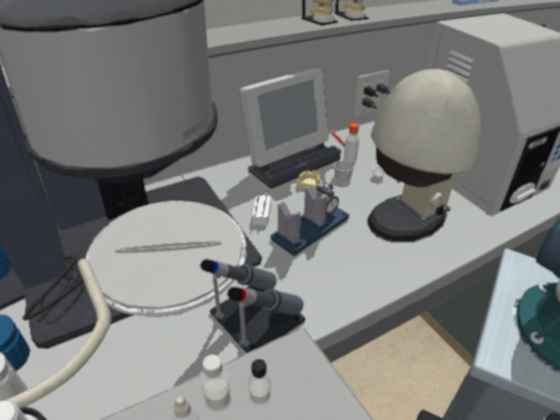

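View pics/top0.png

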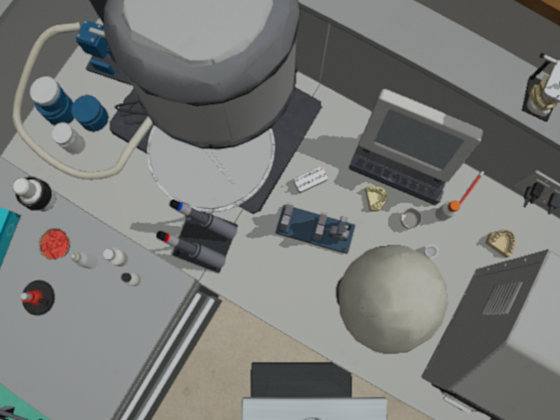

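Scene shows the blue-ring handpiece (ring ≈ (212,266)), the red one (≈(240,294)), and the gauge (≈(310,225)). In the top view, blue is at ≈(180,206), red at ≈(165,238), and the gauge at ≈(315,228). Next I'll set up helpers and make enlarged crops.

```bash
cat > h.py <<'E'
import numpy as np, cv2
from scipy.spatial.transform import Rotation as R
from scipy.optimize import least_squares
def cam(s):
    return dict(K=np.array([[s["fx"],0,s["cx"]],[0,s["fy"],s["cy"]],[0,0,1.]]),d=np.array([s["k1"],0,0,0.]),
      R=R.from_euler('xyz',s["orientation"]).as_matrix(),e=np.array(s["eye"]))
def proj(c,P):
    P=np.atleast_2d(P).astype(float); rv=cv2.Rodrigues(c["R"].T)[0]
    return cv2.projectPoints(P,rv,-c["R"].T@c["e"],c["K"],c["d"])[0][:,0]
def ray(c,uv):
    p=cv2.undistortPoints(np.array([[uv]],float),c["K"],c["d"])[0,0]
    return c["R"]@np.array([p[0],p[1],1])
def onz(c,uv,z):
    r=ray(c,uv); return c["e"]+r*(z-c["e"][2])/r[2]
def tri(c1,a,c2,b):
    A=[];B=[]
    for c,u in((c1,a),(c2,b)):
        r=ray(c,u);r/=np.linalg.norm(r);M=np.eye(3)-np.outer(r,r);A.append(M);B.append(M@c["e"])
    x=np.linalg.lstsq(np.vstack(A),np.hstack(B),rcond=None)[0]
    return x,[np.linalg.norm(M@x-q) for M,q in zip(A,B)]
E
python3 - <<'E'
from bench import robot
from h import *
import pickle
S={n:robot.snapshot(n) for n in("scene","top")}
pickle.dump(S,open("s0.pkl","wb"))
for n,s in S.items(): print(n,proj(cam(s),[[0,0,0],[.126,.535,.206],[.3,0,0],[.5,.0,0],[.5,.3,0]]).round())
def crop(n,x,y,w,h,k): return cv2.resize(S[n]["image"][y:y+h,x:x+w],None,fx=k,fy=k,interpolation=cv2.INTER_CUBIC)
cv2.imwrite("pics/c1.png",crop("scene",190,160,170,200,3) if 0 else crop("scene",195,165,160,190,3.1))
cv2.imwrite("pics/c2.png",crop("top",160,160,240,120,3.3))
E
```

```text
scene [[572. 329.]
 [465. 595.]
 [413. 269.]
 [320. 233.]
 [239. 338.]]
top [[314. 467.]
 [ 35. 418.]
 [315. 330.]
 [315. 241.]
 [184. 239.]]
```

View pics/c1.png

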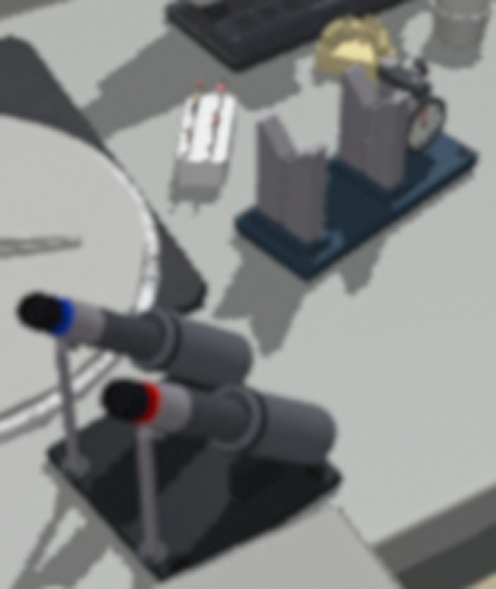

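View pics/c2.png

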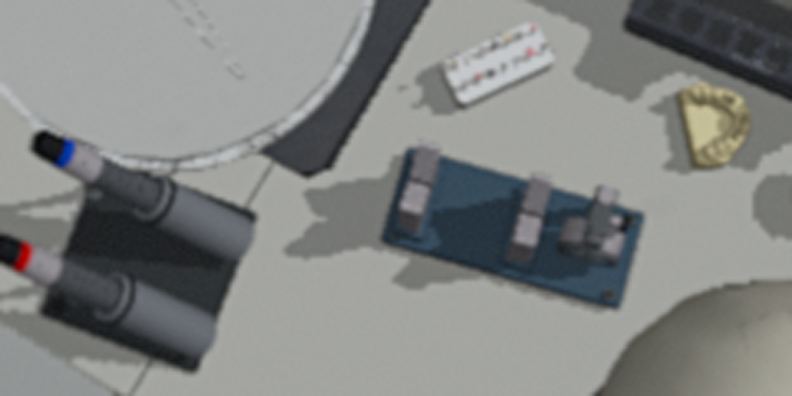

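Crops: the blue handpiece lies in the far cup, red in the near one, with rears pointing to upper left. Stand base corners in c2 ≈ (42,310), (197,368), (255,212). Gauge base corners in c2 ≈ (410,150), (385,240), (618,306), (642,212), dial at the right end. I'll fit both poses from both views and overlay them.

```bash
cat > fit.py <<'E'
from h import *
import pickle
S=pickle.load(open("s0.pkl","rb")); C={n:cam(s) for n,s in S.items()}
f1=lambda U:[(U[0]+.5)/3.1-.5+195,(U[1]+.5)/3.1-.5+165]
f2=lambda U:[(U[0]+.5)/3.3-.5+160,(U[1]+.5)/3.3-.5+160]
def w(p,L): 
    L=np.atleast_2d(L);c,s=np.cos(p[2]),np.sin(p[2])
    return np.c_[p[0]+c*L[:,0]-s*L[:,1],p[1]+s*L[:,0]+c*L[:,1],L[:,2]]/1.
def fit(obs,p0):
    def r(p):
        return np.concatenate([(proj(C[n],w(p,np.array(L)/1000))[0]-uv) for n,L,uv in obs])
    q=least_squares(r,p0,loss="soft_l1"); return q.x,r(q.x).reshape(-1,2)
k=.70711
hp=lambda a,y:[10+k*a,y,93.5+k*a]
st=[("scene",[59,60,10],f1((50,455))),("scene",[59,-60,10],0)][:1]
st=[("scene",(59,60,10),f1((163,578))),("scene",(59,-60,10),f1((50,455))),("scene",(-59,60,10),f1((340,478))),
 ("top",(59,60,10),f2((42,310))),("top",(-59,60,10),f2((197,368))),("top",(-59,-60,10),f2((255,212))),
 ("scene",hp(72,-35),f1((30,311))),("scene",hp(72,35),f1((113,399))),("top",hp(72,-35),f2((37,141))),]
ga=[("scene",(-35,56,14),f1((308,270))),("scene",(35,56,14),f1((238,220))),("scene",(-35,-116,14),f1((477,152))),
 ("top",(35,56,14),f2((410,150))),("top",(-35,56,14),f2((385,240))),("top",(-35,-116,14),f2((618,304))),("top",(35,-116,14),f2((642,212)))]
P,e=fit(st,[.5,.28,1.2]); print("stand",P.round(4),e.round(1).tolist())
G,e=fit(ga,[.5,.0,-.27]); print("gauge",G.round(4),e.round(1).tolist())
pickle.dump((P,G),open("pg.pkl","wb"))
# overlay
K=3.3; out=[]
for n,(x,y,ww,hh) in {"scene":(195,165,160,190),"top":(160,160,240,120)}.items():
    im=cv2.resize(S[n]["image"][y:y+hh,x:x+ww],None,fx=K,fy=K,interpolation=cv2.INTER_CUBIC)
    def ln(p,L,col,cl=False):
        q=proj(C[n],w(p,np.array(L,float)/1000)); q=((q-[x,y]+.5)*K-.5).round().astype(np.int32)
        cv2.polylines(im,[q],cl,col,1,cv2.LINE_AA)
    for y0 in(35,-35):
        ln(P,[hp(-96,y0),hp(72,y0)],(0,255,255))
        for a,r in((-20,16.5),(50,11),(72,10),(-96,16.5)):
            t=np.linspace(0,6.28,25); c0=np.array(hp(a,y0))
            ln(P,[c0+r*(np.cos(b)*np.array([0,1,0])+np.sin(b)*np.array([-k,0,k])) for b in t],(0,255,0))
    ln(P,[(59,60,10),(59,-60,10),(-59,-60,10),(-59,60,10)],(255,0,255),True)
    ln(G,[(-35,56,14),(35,56,14),(35,-116,14),(-35,-116,14)],(255,0,255),True)
    for yy in(45,31,-31,-45): ln(G,[(-24,yy,94),(-20,yy,94),(0,yy,74),(20,yy,94),(24,yy,94)],(0,255,0))
    ln(G,[(0,72,90),(0,-96,90)],(0,255,255))
    cv2.imwrite(f"pics/ov_{n}.png",im)
# dome/drum guess
print("dome",tri(C["scene"],(428,130),C["top"],(392,299)))
E
python3 fit.py
```

```text
stand [0.5006 0.2539 1.2342] [[0.4, 6.6], [-6.3, -1.0], [-0.8, -0.4], [-3.1, 1.0], [-1.7, 1.3], [-0.4, -0.9], [-0.1, -1.5], [1.1, -1.8], [1.6, 0.7]]
gauge [ 0.533   0.0275 -0.2547] [[-0.1, 0.6], [-2.8, -0.7], [0.3, -0.5], [-1.0, -0.7], [-1.4, 1.3], [1.7, 1.5], [1.7, -0.2]]
dome (array([ 0.35793609, -0.12786107,  0.22553282]), [np.float64(0.0018235753055560538), np.float64(0.0018235753055561646)])
```

View pics/ov_scene.png

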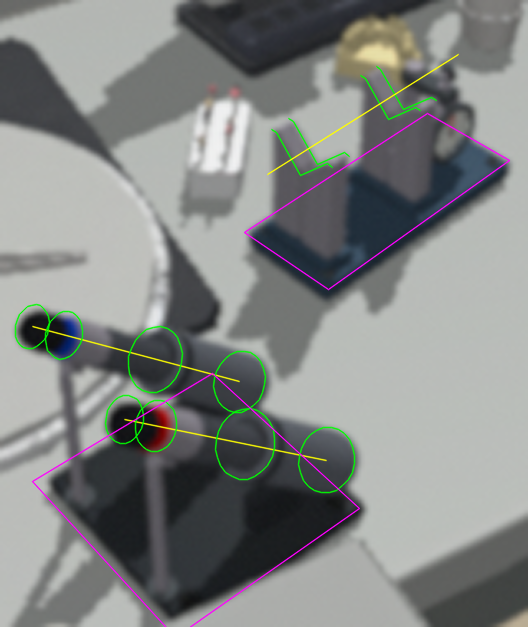

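View pics/ov_top.png

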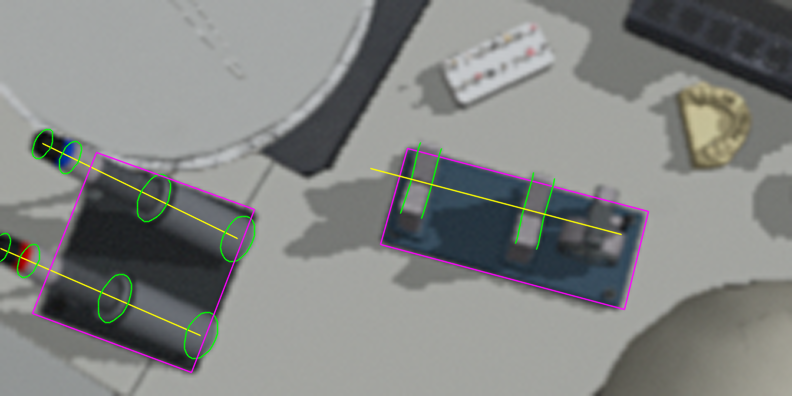

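The overlay matches well in the top view. The stand base outline isn't symmetric about its origin, so I'll refine with the coloured ring centroids instead, modelling the visible surface, and drop the base corners.

```bash
cat > fit2.py <<'E'
from fit import *
def cen(n,ch):
    im=S[n]["image"].astype(float); b,g,r=im[...,0],im[...,1],im[...,2]
    m=(b-np.maximum(g,r)) if ch=="b" else (r-np.maximum(g,b))
    x0,x1,y0,y1=(195,260,255,310) if n=="scene" else (150,195,190,255)
    M=np.zeros_like(m);M[y0:y1,x0:x1]=np.clip(m[y0:y1,x0:x1]-25,0,None)
    V,U=np.indices(m.shape); print(n,ch,(M>0).sum(),M.max()); return np.array([(U*M).sum(),(V*M).sum()])/M.sum()
obs={(n,ch):cen(n,ch) for n in C for ch in "br"}; print(obs)
x1,e1=tri(C["scene"],obs["scene","b"],C["top"],obs["top","b"]);x2,e2=tri(C["scene"],obs["scene","r"],C["top"],obs["top","r"])
print("ring b",x1.round(4),e1[0],"r",x2.round(4),e2[0],"d",x2-x1,np.linalg.norm(x2-x1),"yaw",np.arctan2(*(x2-x1)[1::-1])-np.pi/2)
t=np.linspace(0,2*np.pi,73)[:-1]
def pred(p,n,ch,a):
    y0=-.035 if ch=="b" else .035
    nl=np.c_[-k*np.sin(t),np.cos(t),k*np.sin(t)]; c0=np.array(hp(a*1000,y0*1000))/1000
    Q=w(p,c0+.0105*nl); N=w([0,0,p[2]],nl); v=C[n]["e"]-Q; v/=np.linalg.norm(v,axis=1)[:,None]
    wt=np.clip((N*v).sum(1),0,None); return (proj(C[n],Q)*wt[:,None]).sum(0)/wt.sum()
def r(p): return np.concatenate([pred(p,n,ch,p[3])-o for (n,ch),o in obs.items()])
q=least_squares(r,[*P,.053]); print("fit",q.x.round(4),r(q.x).round(2))
# z offset check
for a in(.052,.054,.056):
    q=least_squares(lambda p:r([*p,a]),P); print(a,q.x.round(4),"blue origin",w(q.x,np.array(hp(0,-35))/1000).round(4),"cost",q.cost.round(2))
E
python3 fit2.py | tail -12
```

```text
gauge [ 0.533   0.0275 -0.2547] [[-0.1, 0.6], [-2.8, -0.7], [0.3, -0.5], [-1.0, -0.7], [-1.4, 1.3], [1.7, 1.5], [1.7, -0.2]]
dome (array([ 0.35793609, -0.12786107,  0.22553282]), [np.float64(0.0018235753055560538), np.float64(0.0018235753055561646)])
scene b 68 67.0
scene r 78 110.0
top b 41 87.0
top r 44 150.0
{('scene', 'b'): array([215.77268145, 266.58316532]), ('scene', 'r'): array([243.59843938, 294.06212485]), ('top', 'b'): array([179.77844639, 205.99234136]), ('top', 'r'): array([166.85472863, 237.39096523])}
ring b [0.5481 0.2859 0.1298] 0.0030471649874277023 r [0.4819 0.3096 0.1307] 0.003006459789429001 d [-0.06616958  0.02378388  0.00084861] 0.0703193193465874 yaw 1.225738044320932
fit [0.5002 0.2541 1.225  0.057 ] [-0.79 -0.3  -0.44 -0.04  0.33  0.85  0.38  0.8 ]
0.052 [0.5027 0.2564 1.2274] blue origin [[0.5391 0.254  0.0935]] cost 2.86
0.054 [0.5017 0.2555 1.2264] blue origin [[0.5381 0.2531 0.0935]] cost 1.84
0.056 [0.5007 0.2546 1.2255] blue origin [[0.537  0.2522 0.0935]] cost 1.33
```

```bash
python3 - <<'E' | tail -8
from fit import *
c=C["top"]
for uv,z in (((211,165),.03),((215,143),.25),((215,143),.3),((215,143),.2)): print(uv,z,onz(c,uv,z).round(3), proj(C["scene"],onz(c,uv,z)).round())
for z in(.2,.25,.3,.35): print(z, onz(C["scene"],(213,120),z).round(3), proj(c,onz(C["scene"],(213,120),z)).round())
E
```

```text
(211, 165) 0.03 [0.669 0.239 0.03 ] [[180. 264.]]
(215, 143) 0.25 [0.648 0.203 0.25 ] [[188. 154.]]
(215, 143) 0.3 [0.631 0.197 0.3  ] [[196. 127.]]
(215, 143) 0.2 [0.665 0.21  0.2  ] [[181. 180.]]
0.2 [0.746 0.015 0.2  ] [[313. 106.]]
0.25 [0.684 0.091 0.25 ] [[275. 125.]]
0.3 [0.623 0.167 0.3  ] [[232. 147.]]
0.35 [0.561 0.242 0.35 ] [[183. 173.]]
```

Call:
{"op": "servo_tool", "data": {
  "moves": [
    [-0.6,-0.2,0,0.5,0.45],
    [-1.9,-0.7,0,1.6,0.45],
    [-3.2,-1.2,0,2.7,0.45],
    [-4.5,-1.7,0,3.8,0.45],
    [-5.8,-2.2,0,4.9,0.45],
    [-7.1,-2.7,0,6,0.45],
    [-8.4,-3.1,0,7.1,0.45],
    [-9.7,-3.6,0,8.2,0.45],
    [-11,-4.1,0,9.3,0.45],
    [-12,-4.5,0,10.4,0.45]
  ]
}}

```text
time: 1.03
tool_pos: [0.3943, 0.3551, 0.2052]
ee_rot: [3.141, 0.001, 1.814]
wrist_force: [0.5, 1.3, 1.1]
width: 0.0518
finger_force: 0.0
```

Call:
{"op": "servo_tool", "data": {
  "moves": [
    [-0.9,0.8,0,1.0,0.45],
    [-1.8,1.6,0,2.1,0.45],
    [-2.7,2.4,0,3.2,0.45],
    [-3.6,3.2,0,4.3,0.45],
    [-4.4,4.0,0,5.2,0.45],
    [-5.0,4.5,0,5.68,0.45],
    [-5.28,4.71,0,5.68,0.45],
    [-5.28,4.71,0,5.68,0.45]
  ]
}}

```text
time: 1.7
tool_pos: [0.5402, 0.2568, 0.2046]
ee_rot: [-3.141, 0.001, 1.225]
wrist_force: [0.3, -0.5, 0.7]
width: 0.0517
finger_force: 0.0
```

Run:
```python
from bench import robot
import cv2,numpy as np
print(robot.get_obs())
o=[]
for n,(x,y,w,h) in (("scene",(150,150,220,250)),("top",(130,130,220,250))):
    s=robot.snapshot(n)["image"]; o.append(cv2.resize(s[y:y+h,x:x+w],None,fx=1.8,fy=1.8,interpolation=cv2.INTER_CUBIC))
cv2.imwrite("pics/hover.png",np.hstack(o))
```

```text
{'time': 1.7, 'joint_positions': array([ 3.49071809e-01,  1.95977609e-01,  1.25010418e+00, -1.87059692e-04,
        1.69684075e+00,  6.95073730e-01]), 'qvel': array([ 0.04219007, -0.025387  ,  0.0217652 ,  0.02434076,  0.01384297,
        0.01482531]), 'joint_torque': array([ -0.87297287, -38.5000205 , -30.72218299,  -0.05289448,
        -0.09631953,  -0.05015946]), 'tool_pos': array([0.54016462, 0.25677083, 0.20462344]), 'ee_rot': array([-3.14069017e+00,  9.94259160e-04,  1.22477146e+00]), 'wrist_force': array([ 0.27868823, -0.47668581,  0.68611347]), 'wrist_torque': array([-0.05882236,  0.10032725, -0.0121456 ]), 'finger_force': 0.0, 'width': 0.0517235435238953}
```

View pics/hover.png

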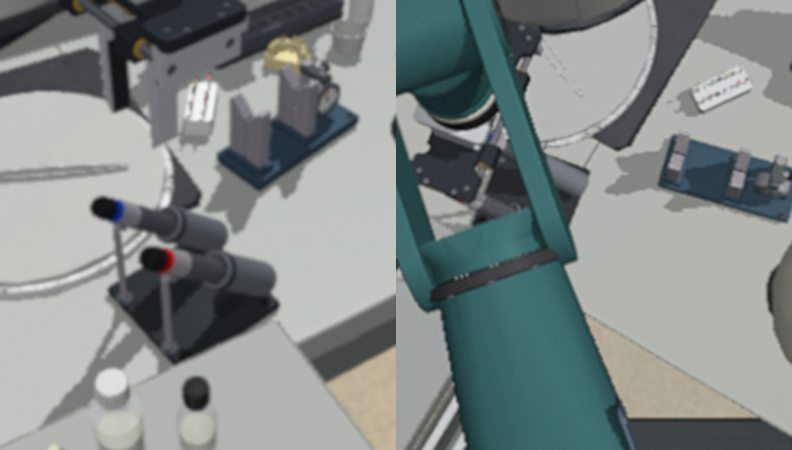

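The hover view shows fingertips at crop ≈ (115,108) and (165,145), straddling above the blue barrel. I'll check that midpoint against the measured TCP.

```bash
python3 - <<'E' | tail -3
from fit import *
a=np.array([.5402,.2568,.2046]); yd=np.array([np.sin(1.225),-np.cos(1.225),0])
xd=np.array([np.cos(1.225),np.sin(1.225),0])
print(((proj(C["scene"],[a,a+.026*yd,a-.026*yd,a+.026*yd+.008*xd,a-.026*yd+.008*xd])-150)*1.8).round(1).tolist())
E
```

```text
gauge [ 0.533   0.0275 -0.2547] [[-0.1, 0.6], [-2.8, -0.7], [0.3, -0.5], [-1.0, -0.7], [-1.4, 1.3], [1.7, 1.5], [1.7, -0.2]]
dome (array([ 0.35793609, -0.12786107,  0.22553282]), [np.float64(0.0018235753055560538), np.float64(0.0018235753055561646)])
[[137.4, 124.3], [119.2, 108.4], [156.5, 141.0], [111.0, 112.3], [148.1, 145.3]]
```

Call:
{"op": "servo_tool", "data": {
  "moves": [
    [0,0,0.8,0,0.45],
    [0,0,1.6,0,0.45],
    [0,0,2.4,0,0.45],
    [0,0,3.0,0,0.45],
    [0,0,3.5,0,0.45],
    [0,0,3.5,0,0.45]
  ]
}}

```text
time: 2.3
tool_pos: [0.5364, 0.2585, 0.1148]
ee_rot: [-3.137, 0.003, 1.228]
wrist_force: [0.2, 0.1, -0.5]
width: 0.0515
finger_force: 0.0
```

Call:
{"op": "servo_tool", "data": {
  "moves": [
    [0,0,0.5,0,0.45],
    [0,0,1.0,0,0.45],
    [0,0,1.44,0,0.45],
    [0,0,1.44,0,0.45]
  ]
}}

```text
time: 2.63
tool_pos: [0.5375, 0.2576, 0.0788]
ee_rot: [-3.138, 0.003, 1.226]
wrist_force: [-0.8, -0.5, -0.5]
width: 0.0516
finger_force: 0.0
```

Call:
{"op": "servo_tool", "data": {
  "moves": [
    [0,0,1e-09,0,0.7],
    [0,0,0,0,0.7],
    [0,0,0,0,0.85],
    [0,0,0,0,1],
    [0,0,0,0,1],
    [0,0,0,0,1]
  ]
}}

```text
time: 3.13
tool_pos: [0.5404, 0.2579, 0.083]
ee_rot: [3.139, -0.001, 1.226]
wrist_force: [1.2, -0.7, 0.7]
width: 0.0213
finger_force: 30.0
```

Call:
{"op": "servo_tool", "data": {
  "moves": [
    [0.2,0,-0.2,0,1],
    [0.4,0,-0.4,0,1],
    [0.6,0,-0.6,0,1],
    [0.9,0,-0.9,0,1],
    [1.2,0,-1.2,0,1]
  ]
}}

```text
time: 3.55
tool_pos: [0.5485, 0.2844, 0.1112]
ee_rot: [-3.14, 0.006, 1.225]
wrist_force: [-1.3, -5.6, -1.9]
width: 0.0219
finger_force: 30.0
```

Call:
{"op": "servo_tool", "data": {
  "moves": [
    [0.3,0,-0.3,0,1],
    [0.6,0,-0.6,0,1],
    [0.9,0,-0.9,0,1],
    [1.2,0,-1.2,0,1],
    [1.4,0,-1.4,0,1],
    [1.4,0,-1.4,0,1]
  ]
}}

```text
time: 4.05
tool_pos: [0.5619, 0.3211, 0.1484]
ee_rot: [3.141, -0.003, 1.227]
wrist_force: [0.5, 1.3, 0.7]
width: 0.0211
finger_force: 30.0
```

Run:
```python
from bench import robot
import cv2,numpy as np
s=robot.snapshot("scene")["image"]; cv2.imwrite("pics/drawn.png",cv2.resize(s[130:400,120:380],None,fx=2.2,fy=2.2,interpolation=cv2.INTER_CUBIC))
o=robot.get_obs();print(o["tool_pos"],o["wrist_force"])
```

```text
[0.56191353 0.3207749  0.14821502] [1.70331747 0.45517255 1.6331975 ]
```

View pics/drawn.png

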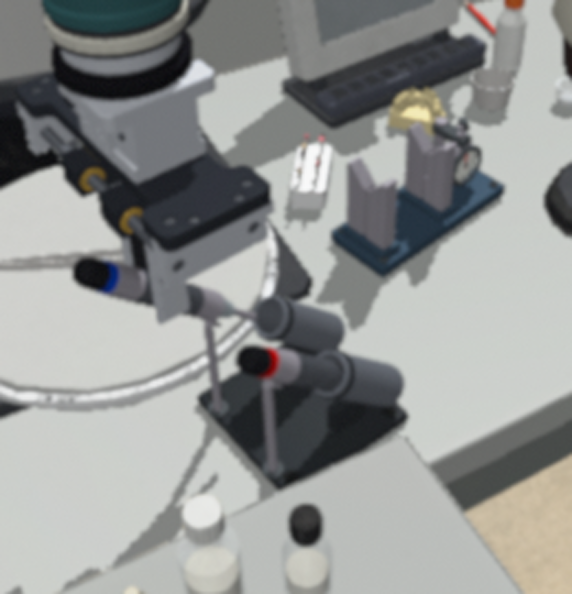

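Blue is drawn out: the pin tip is just at the cup mouth (258,318) and red is untouched. Next I clear it fully and carry it round the drum to over the gauge's +y V.

Call:
{"op": "servo_tool", "data": {
  "moves": [
    [0.3,0,-0.4,0,1],
    [0.3,-0.2,-0.9,0,1],
    [0.0,-0.6,-1.3,-0.2,1],
    [-0.8,-0.9,-1.3,-0.4,1],
    [-1.8,-1.0,-1.3,-0.6,1],
    [-2.8,-0.9,-1.3,-0.87,1],
    [-3.8,-0.8,-1.3,-0.87,1],
    [-4.7,-0.7,-1.3,-0.87,1],
    [-5.3,-0.6,-1.3,-0.87,1],
    [-5.3,-0.6,-1.3,-0.87,1]
  ]
}}

```text
time: 4.93
tool_pos: [0.5013, 0.1973, 0.18]
ee_rot: [3.141, 0.001, 1.314]
wrist_force: [0.8, 0.4, -1.9]
width: 0.0215
finger_force: 30.0
```

Call:
{"op": "servo_tool", "data": {
  "moves": [
    [-0.4,0.4,0,0,1],
    [-1.1,1.0,0,0,1],
    [-1.8,1.7,0,0,1],
    [-2.5,2.3,0,0,1],
    [-3.0,2.75,0,0,1],
    [-3.17,2.94,0,0,1],
    [-3.17,2.94,0,0,1],
    [-3.17,2.94,0,0,1]
  ]
}}

```text
time: 5.6
tool_pos: [0.5533, 0.1054, 0.1794]
ee_rot: [-3.141, -0.001, 1.317]
wrist_force: [0.3, -0.2, -1.7]
width: 0.0213
finger_force: 30.0
```

Run:
```python
from bench import robot
import cv2,numpy as np,pickle
S={n:robot.snapshot(n) for n in("scene","top")}; pickle.dump(S,open("s1.pkl","wb"))
a=S["scene"]["image"][150:270,220:380]; b=S["top"]["image"][170:270,250:390]
a=cv2.resize(a,None,fx=4,fy=4,interpolation=cv2.INTER_CUBIC)
cv2.imwrite("pics/pre.png",a)
cv2.imwrite("pics/pretop.png",cv2.resize(b,None,fx=4,fy=4,interpolation=cv2.INTER_CUBIC))
o=robot.get_obs();print(o["tool_pos"],o["wrist_force"],o["ee_rot"])
```

```text
[0.55306026 0.10580162 0.17949253] [-0.93122939 -0.95455123 -2.78728047] [-3.14106452e+00 -7.92015999e-04  1.31841288e+00]
```

View pics/pre.png

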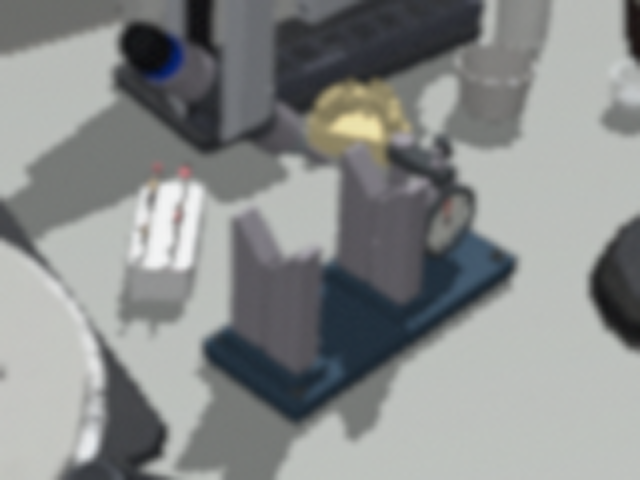

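Pre-placement view: handpiece held tilted (ring at (170,60)) behind the Vs. Front V peaks ≈ (232,218) and (322,250), notch ≈ (278,270). I'll use these to refine the gauge pose.

```bash
cat > fit3.py <<'E'
from fit import *
f4=lambda U:[(U[0]+.5)/4-.5+220,(U[1]+.5)/4-.5+150]
g2=[o for o in ga if o[0]=="top"]
g2+=[("scene",L,f4(U)) for L,U in [((24,45,94),(232,218)),((0,45,74),(278,272)),((-24,31,94),(322,250)),((24,-31,94),(343,158)),((24,-45,94),(360,145)),((-24,-45,94),(432,180)),((35,56,14),(205,345)),((-35,56,14),(297,403)),((-35,-116,14),(517,262))]]
for name,o in(("both",g2),("scene",[x for x in g2 if x[0]=="scene"]),("top",[x for x in g2 if x[0]=="top"])):
    q,e=fit(o,G); print(name,q.round(4),e.round(1).tolist())
E
python3 fit3.py | tail -3
```

```text
both [ 0.5316  0.0277 -0.2604] [[-0.9, -0.1], [-1.5, 1.8], [1.5, 2.4], [1.6, 0.7], [-0.2, -0.3], [-3.0, 0.1], [0.8, -0.0], [-0.9, -1.5], [-0.4, -1.0], [-0.3, 0.6], [-1.7, -0.7], [0.5, 2.2], [0.7, -1.5]]
scene [ 0.5306  0.0281 -0.2685] [[0.0, -0.1], [-2.8, 0.4], [0.9, 0.3], [-0.4, -1.2], [0.1, -0.7], [0.1, 1.0], [-1.5, -0.6], [0.5, 2.5], [1.3, -1.0]]
top [ 0.5346  0.0281 -0.2655] [[-1.0, -1.5], [-1.7, 0.3], [1.2, 1.3], [1.4, -0.3]]
```

Call:
{"op": "servo_tool", "data": {
  "moves": [
    [-0.2,0,0.3,0.08,1],
    [-0.2,0,0.8,0.08,1],
    [-0.2,0,1.3,0.08,1],
    [-0.2,0,1.7,0.08,1],
    [-0.2,0,2.0,0.08,1],
    [-0.2,0,2.2,0.08,1],
    [-0.2,0,2.3,0.08,1]
  ]
}}

```text
time: 6.28
tool_pos: [0.5516, 0.0996, 0.1203]
ee_rot: [-3.139, 0.001, 1.309]
wrist_force: [0.2, -0.1, -2.5]
width: 0.0215
finger_force: 30.0
```

Call:
{"op": "servo_tool", "data": {
  "moves": [
    [0,0,0.1,0,1],
    [0,0,0.2,0,1],
    [0,0,0.3,0,1],
    [0,0,0.4,0,1]
  ]
}}

```text
time: 6.62
tool_pos: [0.5546, 0.1, 0.1145]
ee_rot: [3.135, -0.003, 1.309]
wrist_force: [2.6, 1.9, 7.7]
width: 0.0215
finger_force: 30.0
```

Call:
{"op": "servo_tool", "data": {
  "moves": [
    [0,0,0.1,0,1],
    [0,0,0.2,0,1],
    [0,0,0.3,0,1],
    [0,0,0.4,0,1]
  ]
}}

```text
time: 6.95
tool_pos: [0.5561, 0.103, 0.1074]
ee_rot: [3.132, -0.01, 1.31]
wrist_force: [0.9, 7.6, 11.6]
width: 0.0212
finger_force: 30.0
```

```bash
cat > o.py <<'E'
from bench import robot
import numpy as np
o=robot.get_obs();y=1.309;f=o["wrist_force"]
print(o["time"],o["tool_pos"].round(4),"f",f.round(1),"lat(tooly)",(f@[np.sin(y),-np.cos(y),0]).round(1),"ax(toolx)",(f@[np.cos(y),np.sin(y),0]).round(1),"t",o["wrist_torque"].round(2),o["width"].round(4),o["finger_force"])
E
python3 o.py
```

```text
Traceback (most recent call last):
  File "o.py", line 4, in <module>
    print(o["time"],o["tool_pos"].round(4),"f",f.round(1),"lat(tooly)",(f@[np.sin(y),-np.cos(y),0]).round(1),"ax(toolx)",(f@[np.cos(y),np.sin(y),0]).round(1),"t",o["wrist_torque"].round(2),o["width"].round(4),o["finger_force"])
                                                                                                                                                                                             ^^^^^^^^^^^^^^^^
AttributeError: 'float' object has no attribute 'round'
```

Call:
{"op": "servo_tool", "data": {
  "moves": [
    [0,0,0.1,0,1],
    [0,0,0.2,0,1],
    [0,0,0.3,0,1],
    [0,0,0.4,0,1],
    [0,0,0.5,0,1],
    [0,0,0.6,0,1]
  ]
}}

```text
time: 7.45
tool_pos: [0.5559, 0.103, 0.0913]
ee_rot: [3.133, -0.009, 1.31]
wrist_force: [3.6, 7.9, 6.1]
width: 0.0213
finger_force: 30.0
```

```bash
sed -i 's/o\["width"\].round(4)/o["width"]/' o.py; python3 o.py
```

```text
7.45 [0.5559 0.103  0.0913] f [3.6 7.9 6.1] lat(tooly) 1.4 ax(toolx) 8.6 t [ 0.95 -0.38  0.  ] 0.021284711494647775 30.001140832901
```

Call:
{"op": "servo_tool", "data": {
  "moves": [
    [0,0,0.1,0,1],
    [0,0,0.2,0,1],
    [0,0,0.3,0,1],
    [0,0,0.4,0,1],
    [0,0,0.5,0,1],
    [0,0,0.5,0,1]
  ]
}}

```text
time: 7.95
tool_pos: [0.5553, 0.1015, 0.077]
ee_rot: [3.135, -0.006, 1.31]
wrist_force: [3.1, 4.8, 3.2]
width: 0.021
finger_force: 30.0
```

```bash
python3 o.py
cat > ang.py <<'E'
# handpiece pitch: blue ring by colour in both views, vs grip point
from bench import robot
from h import *
S={n:robot.snapshot(n) for n in("scene","top")};C={n:cam(s) for n,s in S.items()}
u={}
for n,s in S.items():
    im=s["image"].astype(float);m=np.clip(im[...,0]-np.maximum(im[...,1],im[...,2])-25,0,None)
    o=robot.get_obs();g=o["tool_pos"]+[0,0,.019];p=proj(C[n],g)[0]
    V,U=np.indices(m.shape); m[np.hypot(U-p[0],V-p[1])>75]=0
    u[n]=np.array([(U*m).sum(),(V*m).sum()])/m.sum(); print(n,(m>0).sum(),u[n].round(1),p.round(1))
x,e=tri(C["scene"],u["scene"],C["top"],u["top"]); print("ring",x.round(4),"grip",g.round(4),"d",(x-g).round(4),e[0].round(4))
y=o["ee_rot"][2];d=x-g;print("along",d@[np.cos(y),np.sin(y),0],"lat",d@[np.sin(y),-np.cos(y),0],"up",d[2])
E
python3 ang.py
```

```text
7.95 [0.5553 0.1015 0.077 ] f [3.1 4.8 3.2] lat(tooly) 1.7 ax(toolx) 5.4 t [ 0.55 -0.55  0.1 ] 0.020996547234883197 30.006340742111206
scene 55 [251.5 231.6] [272.5 215.3]
top 15 [242.8 199.5] [269.6 208. ]
ring [0.5698 0.1576 0.0938] grip [0.5553 0.1015 0.0961] d [ 0.0145  0.0561 -0.0023] 0.0043
along 0.05797478397986741 lat -0.0004969172593516386 up -0.0023310414009864583
```

Call:
{"op": "servo_tool", "data": {
  "moves": [
    [0,0,0.1,0,1],
    [0,0,0.2,0,1],
    [0,0,0.2,0,1]
  ]
}}

```text
time: 8.3
tool_pos: [0.5553, 0.101, 0.0717]
ee_rot: [3.135, -0.005, 1.309]
wrist_force: [5.0, 4.5, 3.9]
width: 0.0212
finger_force: 30.0
```

```bash
python3 o.py; python3 ang.py
```

```text
8.3 [0.5553 0.101  0.0717] f [5.  4.5 3.9] lat(tooly) 3.7 ax(toolx) 5.6 t [ 0.51 -0.64  0.06] 0.021185245657090932 30.007814168930054
scene 59 [251.  236.9] [272.7 217.4]
top 10 [242.9 199.9] [269.9 208.6]
ring [0.5714 0.1581 0.0809] grip [0.5552 0.101  0.0908] d [ 0.0162  0.0571 -0.0099] 0.0048
along 0.05937634531422998 lat 0.0008554048226895768 up -0.009923483859400062
```

The handpiece is now about level. Next: lift clear, traverse to the seat, and recheck.

Call:
{"op": "servo_tool", "data": {
  "moves": [
    [0,0,-0.6,0,1],
    [0,0,-1.2,0,1],
    [-0.2,0.1,-1.7,0,1],
    [-0.8,0.12,-1.8,0,1],
    [-1.5,0.12,-1.8,0,1],
    [-2.2,0.12,-1.8,0,1],
    [-2.8,0.12,-1.8,0,1],
    [-3.2,0.12,-1.8,0,1],
    [-3.2,0.12,-1.8,0,1],
    [-3.2,0.12,-1.8,0,1]
  ]
}}

```text
time: 9.23
tool_pos: [0.5343, 0.0213, 0.1143]
ee_rot: [-3.141, -0.0, 1.307]
wrist_force: [0.6, 0.3, -2.4]
width: 0.0213
finger_force: 30.0
```

```bash
python3 o.py; python3 ang.py;python3 o.py
```

```text
9.2333 [0.5343 0.0213 0.1143] f [ 0.6  0.3 -2.4] lat(tooly) 0.5 ax(toolx) 0.5 t [-0.1   0.08 -0.01] 0.02133942911102089 29.987109303474426
scene 51 [284.2 197.3] [303.7 180.8]
top 4 [276.2 209.9] [307.9 214.6]
ring [0.5421 0.0865 0.1335] grip [0.5345 0.0221 0.1334] d [0.0075 0.0645 0.0001] 0.0017
along 0.06422233737319237 lat -0.009403884016159242 up 0.00013317147235958338
9.3333 [0.5345 0.0221 0.1144] f [ 0.3 -1.2 -1.9] lat(tooly) 0.6 ax(toolx) -1.1 t [-0.08  0.05  0.01] 0.021571985208732474 29.987192451953888
```

Call:
{"op": "servo_tool", "data": {
  "moves": [
    [0,0,0.4,0,1],
    [0,0,0.8,0,1],
    [0,0,1.1,0,1],
    [0,0,1.1,0,1],
    [0,0,1.1,0,1]
  ]
}}

```text
time: 9.75
tool_pos: [0.5335, 0.022, 0.0855]
ee_rot: [-3.139, 0.0, 1.309]
wrist_force: [-0.1, -0.9, -2.2]
width: 0.0209
finger_force: 30.0
```

```bash
python3 o.py
python3 - <<'E'
from bench import robot
import cv2,numpy as np,pickle
S={n:robot.snapshot(n) for n in("scene","top")}; pickle.dump(S,open("s2.pkl","wb"))
a=cv2.resize(S["scene"]["image"][165:265,255:365],None,fx=5,fy=5,interpolation=cv2.INTER_CUBIC)
b=cv2.resize(S["top"]["image"][190:265,270:370],None,fx=2.5,fy=2.5,interpolation=cv2.INTER_CUBIC)
im=np.zeros((500,800,3),np.uint8); im[:,:550]=a; im[:188,550:]=b[:188]
cv2.imwrite("pics/last.png",im)
E
```

```text
9.75 [0.5335 0.022  0.0855] f [-0.1 -0.9 -2.2] lat(tooly) 0.1 ax(toolx) -0.9 t [-0.1   0.06 -0.01] 0.020888752855954238 29.98486965894699
```

View pics/last.png

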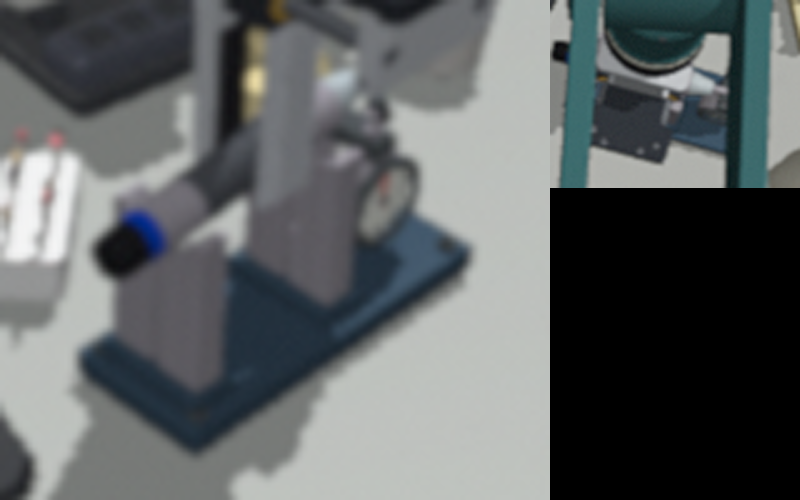

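```bash
cat > fit4.py <<'E'
from fit3 import *
S2=pickle.load(open("s2.pkl","rb"));c=C["scene"]
Gs=fit([x for x in g2 if x[0]=="scene"],G)[0]
f5=lambda U:[(U[0]+.5)/5-.5+255,(U[1]+.5)/5-.5+165]
im=S2["scene"]["image"].astype(float);m=np.clip(im[...,0]-np.maximum(im[...,1],im[...,2])-25,0,None);m[:200]=0;m[225:]=0;m[:,:270]=0;m[:,300:]=0
V,U=np.indices(m.shape);ring=np.array([(U*m).sum(),(V*m).sum()])/m.sum();print("ring",ring,f5((148,235)))
t=np.linspace(0,2*np.pi,73)[:-1]
def surf(p,s,th,lat,zg,gy,a,rad=.0105):
    # axis passes through (lat, gy, zg) pitch th (rear up +), origin at axial offset so that origin y = s
    ax=np.array([0,np.cos(th),np.sin(th)]); c0=np.array([lat,gy,zg])+ax*((s-gy)/np.cos(th)+a)
    nl=np.outer(np.cos(t),[1,0,0])+np.outer(np.sin(t),[0,-np.sin(th),np.cos(th)])
    Q=w(p,c0+rad*nl);N=w([0,0,p[2]],nl);v=c["e"]-Q;v/=np.linalg.norm(v,axis=1)[:,None]
    wt=np.clip((N*v).sum(1),0,None);return (proj(c,Q)*wt[:,None]).sum(0)/wt.sum()
for p,nm in((Gs,"scene-fit"),(G,"G")):
  for lat in(0,.003):
    for a in(.053,.055):
      q=least_squares(lambda x:surf(p,x[0],x[1],lat,.103,-.005,a)-ring,[0,0],x_scale=[.01,.1]);print(nm,lat,a,"origin y mm",q.x[0]*1e3,"pitch deg",np.degrees(q.x[1]))
# same method at the stand start: check of ring position a
E
python3 fit4.py | tail -9
```

```text
ring [283.92017988 210.32658797] [284.2, 211.6]
scene-fit 0 0.053 origin y mm 4.068319200602416 pitch deg -6.428174569876568
scene-fit 0 0.055 origin y mm 2.0808932298223177 pitch deg -6.42817456987646
scene-fit 0.003 0.053 origin y mm 0.8983098874041189 pitch deg -10.373915966437616
scene-fit 0.003 0.055 origin y mm -1.0689972138674557 pitch deg -10.373915966437414
G 0 0.053 origin y mm 2.1921113297598294 pitch deg -8.744713581169737
G 0 0.055 origin y mm 0.2153602457837609 pitch deg -8.744713581169442
G 0.003 0.053 origin y mm -0.9012114295979962 pitch deg -12.98161380702518
G 0.003 0.055 origin y mm -2.850095832237217 pitch deg -12.981613807025282
```

The last picture shows the handpiece over both Vs, ring at (148,235), slightly nose-up (~7°), and axially within about 4 mm of the seat. I'll lower gently; the rear V should level it.

Call:
{"op": "servo_tool", "data": {
  "moves": [
    [0,0,0.1,0,1],
    [0,0,0.2,0,1],
    [0,0,0.3,0,1],
    [0,0,0.4,0,1],
    [0,0,0.4,0,1]
  ]
}}

```text
time: 10.27
tool_pos: [0.5346, 0.0212, 0.0775]
ee_rot: [3.141, 0.0, 1.308]
wrist_force: [-1.7, -1.5, 3.2]
width: 0.0213
finger_force: 30.0
```

```bash
python3 o.py
```

```text
10.2667 [0.5346 0.0212 0.0775] f [-1.7 -1.5  3.2] lat(tooly) -1.2 ax(toolx) -1.9 t [-0.19  0.3   0.05] 0.02129941652648199 29.997788965702057
```

Call:
{"op": "servo_tool", "data": {
  "moves": [
    [0,0,0.1,0,1],
    [0,0,0.2,0,1],
    [0,0,0.3,0,1],
    [0,0,0.3,0,1],
    [0,0,0.3,0,1]
  ]
}}

```text
time: 10.68
tool_pos: [0.5347, 0.0212, 0.0764]
ee_rot: [3.139, 0.0, 1.309]
wrist_force: [-12.9, -2.3, 26.3]
width: 0.021
finger_force: 30.0
```

```bash
python3 o.py
```

```text
10.6833 [0.5347 0.0212 0.0764] f [-12.9  -2.3  26.3] lat(tooly) -11.9 ax(toolx) -5.6 t [-0.19  2.5   0.13] 0.02103029328487622 30.03168672323227
```

Call:
{"op": "servo_tool", "data": {
  "moves": [
    [0,-0.05,-0.1,0,1],
    [0,-0.1,-0.1,0,1],
    [0,-0.1,-0.1,0,1]
  ]
}}

```text
time: 10.93
tool_pos: [0.5344, 0.0213, 0.0763]
ee_rot: [3.134, 0.0, 1.308]
wrist_force: [-2.4, -3.2, 12.4]
width: 0.0211
finger_force: 30.0
```

```bash
python3 o.py; python3 ang.py
```

```text
10.9333 [0.5344 0.0213 0.0763] f [-2.4 -3.2 12.4] lat(tooly) -1.5 ax(toolx) -3.8 t [-0.4   0.51  0.01] 0.021070001611028764 30.00133842229843
scene 51 [283.8 211.4] [303.  196.8]
top 0 [nan nan] [307.4 218.1]
 ** On entry to DLASCL parameter number  4 had an illegal value
 ** On entry to DLASCL parameter number  4 had an illegal valueang.py:10: RuntimeWarning: invalid value encountered in divide
  u[n]=np.array([(U*m).sum(),(V*m).sum()])/m.sum(); print(n,(m>0).sum(),u[n].round(1),p.round(1))
Traceback (most recent call last):
  File "ang.py", line 11, in <module>
    x,e=tri(C["scene"],u["scene"],C["top"],u["top"]); print("ring",x.round(4),"grip",g.round(4),"d",(x-g).round(4),e[0].round(4))
        ~~~^^^^^^^^^^^^^^^^^^^^^^^^^^^^^^^^^^^^^^^^^
  File "h.py", line 19, in tri
    x=np.linalg.lstsq(np.vstack(A),np.hstack(B),rcond=None)[0]
      ~~~~~~~~~~~~~~~^^^^^^^^^^^^^^^^^^^^^^^^^^^^^^^^^^^^^^
numpy.linalg.LinAlgError: SVD did not converge in Linear Least Squares
```

```bash
cat > chk.py <<'E'
from fit4 import *
from bench import robot
def ringc(im):
    im=im.astype(float);m=np.clip(im[...,0]-np.maximum(im[...,1],im[...,2])-25,0,None);m[:195]=0;m[230:]=0;m[:,:270]=0;m[:,305:]=0
    return np.array([(U*m).sum(),(V*m).sum()])/m.sum()
def needle(im):
    im=im.astype(float)[188:218,322:344];r=np.clip(im[...,2]-np.maximum(im[...,0],im[...,1])-6,0,None)
    v,u=np.indices(r.shape);s=r.sum();c0=np.array([(u*r).sum()/s,(v*r).sum()/s]);X=np.c_[u.ravel(),v.ravel()]-c0
    M=(X*r.ravel()[:,None]).T@X/s;W,E=np.linalg.eigh(M);return s,(c0+[322,188]).round(1),np.degrees(np.arctan2(E[1,1],E[0,1])).round(0),W.round(1)
n=robot.snapshot("scene")["image"]; cv2.imwrite("pics/now.png",n)
S1=pickle.load(open("s1.pkl","rb"))
print("CHK");print("needle free",needle(S1["scene"]["image"]),needle(S2["scene"]["image"]),"now",needle(n))
rg=ringc(n);print("ring",rg)
for p,nm in((Gs,"scene-fit"),(G,"G"),):
  for lat in (0,.002):
    q=least_squares(lambda x:surf(p,x[0],x[1],lat,.0896,-.005,.054)-rg,[0,0],x_scale=[.01,.1]);print(nm,lat,"origin y",q.x[0]*1e3,"pitch",np.degrees(q.x[1]))
E
python3 chk.py | sed -n '/CHK/,$p'; python3 o.py
```

```text
CHK
needle free (np.float64(97.0), array([331.4, 201.4]), np.float64(97.0), array([0.3, 1.1])) (np.float64(99.0), array([331.4, 201.4]), np.float64(96.0), array([0.3, 1.1])) now (np.float64(122.0), array([328.8, 206. ]), np.float64(159.0), array([0.4, 1.2]))
ring [283.8029525  211.44415918]
scene-fit 0 origin y 4.8229274530309665 pitch 4.405412141686437
scene-fit 0.002 origin y 2.2883491778527363 pitch 2.1770020943150126
G 0 origin y 2.6340688411022595 pitch 2.4254518849716904
G 0.002 origin y 0.07883995170983447 pitch 0.005505025521278894
11.0833 [0.5344 0.0213 0.0763] f [-2.8 -2.4 12. ] lat(tooly) -2.1 ax(toolx) -3.1 t [-0.38  0.54  0.  ] 0.021323344689276113 30.00128298997879
```

Call:
{"op": "servo_tool", "data": {
  "moves": [
    [0,-0.02,0.03,0,1],
    [0,-0.02,0.05,0,1],
    [0,-0.02,0.05,0,1],
    [0,-0.02,0.05,0,1],
    [0,-0.02,0.05,0,1],
    [0,-0.02,0.05,0,1]
  ]
}}

```text
time: 11.58
tool_pos: [0.5345, 0.0213, 0.0763]
ee_rot: [3.133, -0.0, 1.308]
wrist_force: [-4.1, -3.0, 16.4]
width: 0.021
finger_force: 30.0
```

```bash
python3 chk.py | sed -n '/CHK/,$p'; python3 o.py
```

```text
CHK
needle free (np.float64(97.0), array([331.4, 201.4]), np.float64(97.0), array([0.3, 1.1])) (np.float64(99.0), array([331.4, 201.4]), np.float64(96.0), array([0.3, 1.1])) now (np.float64(114.0), array([329., 206.]), np.float64(153.0), array([0.3, 1.4]))
ring [283.80345711 211.45198464]
scene-fit 0 origin y 4.81638200793696 pitch 4.38589230362191
scene-fit 0.002 origin y 2.282323345305949 pitch 2.1565005098512584
G 0 origin y 2.627882226081963 pitch 2.405010097122023
G 0.002 origin y 0.07335552703787948 pitch -0.015824337834073703
11.6333 [0.5344 0.0213 0.0762] f [-3.7 -3.1 17.2] lat(tooly) -2.8 ax(toolx) -3.9 t [-0.47  0.77 -0.01] 0.021349545135544382 30.00234603881836
```

Call:
{"op": "servo_tool", "data": {
  "moves": [
    [0,-0.05,0,0,1],
    [0,-0.1,0,0,1],
    [0,-0.1,0,0,1],
    [0,-0.1,0,0,1]
  ]
}}

```text
time: 11.97
tool_pos: [0.5339, 0.0212, 0.0757]
ee_rot: [3.128, -0.0, 1.308]
wrist_force: [1.6, -4.8, 10.6]
width: 0.0212
finger_force: 30.0
```

Call:
{"op": "servo_tool", "data": {
  "moves": [
    [0,0.04,0,0,1],
    [0,0.07,0,0,1],
    [0,0.07,0,0,1],
    [0,0.07,0,0,1],
    [0,0.07,0,0,1],
    [0,0.07,0,0,1]
  ]
}}

```text
time: 12.47
tool_pos: [0.5339, 0.0213, 0.0757]
ee_rot: [3.132, 0.0, 1.308]
wrist_force: [-2.9, -2.3, 13.8]
width: 0.0214
finger_force: 30.0
```

```bash
python3 o.py
```

```text
12.4667 [0.5339 0.0213 0.0757] f [-2.9 -2.3 13.8] lat(tooly) -2.2 ax(toolx) -3.0 t [-0.57  0.45 -0.17] 0.021393971194315624 30.027250349521637
```

It slid 0.5 mm down the back face, so it isn't quite at the bottom. I'll keep working it that way.

Call:
{"op": "servo_tool", "data": {
  "moves": [
    [0,-0.1,0.03,0,1],
    [0,-0.15,0.05,0,1],
    [0,-0.2,0.07,0,1],
    [0,-0.2,0.07,0,1],
    [0,-0.2,0.07,0,1]
  ]
}}

```text
time: 12.88
tool_pos: [0.5337, 0.0212, 0.0756]
ee_rot: [3.121, -0.0, 1.307]
wrist_force: [5.7, -5.4, 12.9]
width: 0.021
finger_force: 30.0
```

```bash
python3 chk.py | sed -n '/CHK/,$p'; python3 o.py
```

```text
CHK
needle free (np.float64(97.0), array([331.4, 201.4]), np.float64(97.0), array([0.3, 1.1])) (np.float64(99.0), array([331.4, 201.4]), np.float64(96.0), array([0.3, 1.1])) now (np.float64(62.0), array([332.1, 206. ]), np.float64(54.0), array([0.2, 1.5]))
ring [283.78010785 211.24086279]
scene-fit 0 origin y 5.023497373027096 pitch 4.923508972936941
scene-fit 0.002 origin y 2.4757492803708185 pitch 2.722317294528205
G 0 origin y 2.826135360210416 pitch 2.9694303467985455
G 0.002 origin y 0.25285293715765783 pitch 0.5744230851056071
12.9333 [0.5338 0.0212 0.0756] f [ 6.3 -5.3 11.6] lat(tooly) 7.5 ax(toolx) -3.5 t [-1.   -1.19 -0.16] 0.020994476834423265 30.042621195316315
```

Call:
{"op": "servo_tool", "data": {
  "moves": [
    [0,0.04,0.06,0,1],
    [0,0.08,0.12,0,1],
    [0,0.1,0.15,0,1],
    [0,0.1,0.15,0,1],
    [0,0.1,0.15,0,1],
    [0,0.1,0.15,0,1]
  ]
}}

```text
time: 13.43
tool_pos: [0.5339, 0.0212, 0.0753]
ee_rot: [3.126, -0.0, 1.308]
wrist_force: [-6.9, -3.2, 30.5]
width: 0.0215
finger_force: 30.0
```

```bash
python3 chk.py | sed -n '/CHK/,/ring/p'; python3 o.py
python3 - <<'E'
import cv2,numpy as np,pickle
n=cv2.imread("pics/now.png").astype(int);f=pickle.load(open("s2.pkl","rb"))["scene"]["image"].astype(int)
for im in(f,n):
    c=im[196:214,324:342];print((c[...,2]-np.maximum(c[...,0],c[...,1])).clip(0))
E
```

```text
CHK
needle free (np.float64(97.0), array([331.4, 201.4]), np.float64(97.0), array([0.3, 1.1])) (np.float64(99.0), array([331.4, 201.4]), np.float64(96.0), array([0.3, 1.1])) now (np.float64(43.0), array([332.7, 205.9]), np.float64(-142.0), array([0.2, 0.7]))
ring [283.90682833 211.38353542]
13.4833 [0.5339 0.0212 0.0753] f [-6.8 -5.  29.8] lat(tooly) -5.3 ax(toolx) -6.5 t [-0.73  1.2  -0.1 ] 0.0209732135531714 30.004170835018158
[[ 0  0  0  0  0  0  0  0  0  0  0  0  0  0  0  0  0  0]
 [ 0  0  0  0  0  0  0  0  0  0  0  0  0  0  0  0  0  0]
 [ 0  0  0  0  0  0  0  0  0  0  0  0  0  0  0  0  0  0]
 [ 0  0  0  0  0  0  0  3  7  2  0  0  0  0  0  0  0  0]
 [ 0  0  0  0  0  0  1 16 18  6  0  0  0  0  0  0  0  0]
 [ 0  0  0  0  0  0  8 22 19  7  0  0  0  0  0  0  0  0]
 [ 0  0  0  0  0  0  8 21 17  5  0  0  0  0  0  0  0  0]
 [ 0  0  0  0  0  0  5 15 12  2  0  0  0  0  0  0  0  0]
 [ 0  0  0  0  0  0  1  7  4  0  0  0  0  0  0  0  0  0]
 [ 0  0  0  0  0  0  1  3  0  0  0  0  0  0  0  0  0  0]
 [ 0  0  0  0  0  0  0  2  1  0  0  0  0  0  0  0  0  0]
 [ 0  0  0  0  0  0  0  0  0  0  0  0  0
[... 686 characters left out ...]
 0  0  0  0  0]
 [ 0  0  0  0  0  0  0  0  0  0  0  0  0  0  0  0  0  0]
 [ 0  0  0  0  0  0  3  1  0  0  0  0  0  0  0  0  0  0]
 [ 0  0  0  0  0  2  7  5  3  0  0  0  0  0  0  0  0  0]
 [ 0  0  0  0  0  1  2  6 12  9  2  0  0  0  0  0  0  0]
 [ 0  0  0  0  0  0  0  4 15 20 10  0  0  0  0  0  0  0]
 [ 0  0  0  0  0  0  0  0  6 12  4  0  0  0  0  0  0  0]
 [ 0  0  0  0  0  0  0  0  0  0  0  0  0  0  0  0  0  0]
 [ 0  0  0  0  0  0  0  0  0  0  0  0  0  0  0  0  0  0]
 [ 0  0  0  0  0  0  0  0  0  0  0  0  0  0  0  0  0  0]
 [ 0  0  0  0  0  0  0  0  0  0  0  0  0  0  0  0  0  0]
 [ 0  0  0  0  0  0  0  0  0  0  0  0  0  0  0  0  0  0]
 [ 0  0  0  0  0  0  0  0  0  0  0  0  0  0  0  0  0  0]]
```

Call:
{"op": "servo_tool", "data": {
  "moves": [
    [0,-0.05,0,0,1],
    [0,-0.12,0,0,1],
    [0,-0.12,0,0,1],
    [0,-0.12,0,0,1]
  ]
}}

```text
time: 13.82
tool_pos: [0.5339, 0.0213, 0.0753]
ee_rot: [3.118, -0.001, 1.308]
wrist_force: [0.4, -5.9, 23.9]
width: 0.021
finger_force: 30.0
```

Call:
{"op": "servo_tool", "data": {
  "moves": [
    [0,0.04,-0.05,0,1],
    [0,0.05,-0.05,0,1],
    [0,0.05,-0.05,0,1],
    [0,0.05,-0.05,0,1],
    [0,0.05,-0.05,0,1],
    [0,0.05,-0.05,0,1]
  ]
}}

```text
time: 14.32
tool_pos: [0.5339, 0.0212, 0.0753]
ee_rot: [3.122, -0.0, 1.307]
wrist_force: [1.1, -5.0, 22.4]
width: 0.0213
finger_force: 30.0
```

```bash
python3 chk.py | sed -n '/CHK/,$p'; python3 o.py
```

```text
CHK
needle free (np.float64(97.0), array([331.4, 201.4]), np.float64(97.0), array([0.3, 1.1])) (np.float64(99.0), array([331.4, 201.4]), np.float64(96.0), array([0.3, 1.1])) now (np.float64(54.0), array([332.3, 205.7]), np.float64(-136.0), array([0.2, 1.4]))
ring [283.93611638 211.41745731]
scene-fit 0 origin y 4.449047232599954 pitch 4.300735393313796
scene-fit 0.002 origin y 1.9128557490676532 pitch 2.0530013189022744
G 0 origin y 2.2520713029252404 pitch 2.2978090234244006
G 0.002 origin y -0.30301451129846857 pitch -0.14358665553377528
14.3667 [0.5338 0.0213 0.0753] f [-0.6 -5.9 22.6] lat(tooly) 1.0 ax(toolx) -5.9 t [-0.9  -0.1  -0.07] 0.021304105663764318 30.01148611307144
```

The pose no longer moves under lateral or vertical changes. Both faces carry load, lateral force is near zero with about 25 N down, and the needle is well deflected. I'm handing in.

```bash
python3 -c "
from bench import robot
print(robot.close_job())"
```

```text
the job is handed in; nothing more can be done
None
```

I handed the job in at about 14.4 s with the blue-ringed handpiece gripped and pressed into both Vs (about 25 N down, side force near zero) and the dial needle well deflected. The red-ringed handpiece, bur block and plaster model were not disturbed on purpose. The hand-in gave no verdict; the level (within about 2–4°) and the pin's place along the axis (within about 5 mm) are camera estimates, and the plunger travel was judged only from the needle.

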